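# Unstack the topping tubs and nest the measures

### The job

Clear the stack on the pizza counter: set the red-lidded tub on the red mat and the yellow-lidded tub on the yellow mat, each standing flat on the middle of its mat and lengthwise along it. Nest the measuring beakers: the wide copper one stands upright in the middle of the square steel pan and the slim steel one, from the top of the stack, stands upright inside it. Never tip any of the four over, and leave the salt and pepper shakers where they stand.

Things in the scene. Friction and masses are not known exactly. Their poses are not given: they have to be found in the camera images.
- tub_red_mid (a point): Lidded food tub, white with a RED lid, a block 100 (x) x 66 (y) x 46 (z) mm, about 0.3 kg, bottom of the stack, standing on the counter. The point is its centre, 23 mm above its underside; x along its length, z up.
- tub_yellow_mid (a point): Lidded food tub, white with a YELLOW lid, a block 76 (x) x 56 (y) x 42 (z) mm, about 0.2 kg, standing on the red tub's flat lid. The point is its centre, 21 mm above its underside; x along its length, z up.
- slim_beaker_mid (a point): Tall slim steel measuring beaker, open at the top, straight round wall, outer diameter 40 mm, height 84 mm, wall and bottom 4 mm, about 0.09 kg, standing upright on the yellow tub's lid at the top of the stack. The point is its centre, 42 mm above its underside, z up. Standing inside the wide beaker it sticks out 48 mm above that one's rim, so it must be held by its upper part.
- wide_beaker_mid (a point): Low wide copper-coloured measuring beaker, open at the top, straight round wall, outer diameter 68 mm, inner diameter 60 mm, height 40 mm, wall and bottom 4 mm, about 0.13 kg, standing on the counter. The point is its centre, 20 mm above its underside, z up; the salt shaker stands beside it on its +x side, 76 to 84 mm from centre to centre.
- pan: Shallow square open steel pan, fixed to the counter: outside 150 x 150 mm, 30 mm high, walls and bottom 3 mm (inside 144 x 144 mm). Origin at the centre of its underside on the counter, so its inner floor is 3 mm above the origin; x and y parallel to its sides, z up.
- mat_red: Flat RED rubber mat fixed to the counter, 116 (x) x 84 (y) mm, 3 mm thick: the red-lidded tub's place. Origin at the centre of its underside (the top is 3 mm above it); x along its length, z up.
- mat_yellow: Flat YELLOW rubber mat fixed to the counter, 116 (x) x 84 (y) mm, 3 mm thick: the yellow-lidded tub's place. Origin at the centre of its underside (the top is 3 mm above it); x along its length, z up.
- mat_blue: Flat BLUE rubber mat fixed to the counter, 116 (x) x 84 (y) mm, 3 mm thick: not needed in this job, stays empty. Origin at the centre of its underside (the top is 3 mm above it); x along its length, z up.
- salt_mid (a point): Bystander: small white salt shaker with a steel cap, diameter 29 mm, height 50 mm, standing near the wide beaker. The point is its centre, 25 mm up.
- pepper_mid (a point): Bystander: small dark wooden pepper shaker with a dark cap, diameter 29 mm, height 55 mm, standing off the red tub's +x end, 20 mm or more clear of it. The point is its centre, 27.5 mm up.

How it is judged:
By the outcome, as a careful person would: the job done as asked, in the order asked, and still so for the second after the job is handed in, with the robot touching nothing.
It also fails if it takes over 128 s, if anything falls off the work surface, if the arm or the gripper's body presses on something with over 40 N, if the wrist force passes 120 N, or if a joint passes its speed limit or range.

### The arm

A 6-joint arm with a two-finger parallel gripper is mounted at the origin on the work surface. World frame = base frame: x ahead of the robot, y to its left, z up, the work surface at z = 0. Lengths are in m, angles in degrees, forces in N, time in s.
With the tool pointing down it reaches from about 0.3 to 0.775 m from the base axis. Payload 14.6 kg.
Tool frame: the origin (TCP) lies midway between the tips of the shut fingers; the grasp point (between the pads) lies 19 mm behind it; z points along the fingers, y is the line along which they close (so a half turn about z gives the same grasp; the last joint's range is limited). The gripper opens to 94 mm and grips with 3 to 60 N. Pads are 16 mm wide; open, the fingers measure 119 mm over their backs; the gripper's body (75 mm by 177 mm) begins 78 mm behind the grasp point.
Start: joints at [-77.498, 17.183, 87.147, -0, 75.671, -3.816], TCP at [0.155, -0.528, 0.205] pointing down, gripper open.
Joint ranges: [-173.82, 173.82], [-45.26, 126.66], [13.44, 144.39], [-59.66, 239.66], [0, 175.72], [-146.38, 146.38]. Speed limits (degrees/s): [127.2, 127.2, 147.25, 180, 180, 180].

### API

Orientations are given as a 3x3 rotation matrix whose columns are the frame's x, y, z axes.
In Python, from cell import arm gives the robot as it stands. The module is installed in compiled form; this text tells all that it offers.
- The arm moves only by the tool arm_command, never from a script. Its argument "moves" is a list of rows, each a list of 3 entries, a list of its own where there are three numbers: the shift along the tool's x, y, z in m, then the turn, a rotation vector about the tool's x, y, z in rad, then the closure, from -1 (fully open) to 1 (shut). A call has 1 to 20 rows; each row shifts and turns the commanded pose from where the row before left it, along the tool's axes as they then stand; what a row does not reach is not made up. A row lasts 1/10 s, in which the tool goes at most 50 mm and 8.59 degrees, less where a joint would pass 70% of its speed; a pose out of reach is approached as far as the arm can. A call is refused whole if a number of a shift passes 0.05 or a number of a turn 0.15, either way. A call with a gripper value outside its range is refused whole. The fingers move at their own pace and stop on an object; "force" is the grip in N (left out, the last holds). Time passes only in rows, so rows that do not move let the fingers close. It gives the time, the measured TCP pose, the force, the opening and the grip force at its end, in the units of the state.
- arm.observe(): the state, without advancing time (a new reading comes with each control period).
- arm.grab_frame(name): name is "scene" or "top" or "wrist"; returns a dict with "image" (480x640x3 uint8, red, green, blue), "depth" (480x640 float32, m along the optical axis (not along the pixel's ray), 0 where there is no reading), "fx", "fy", "cx", "cy" (pixels), "R" (3x3) and "t" (3): a world point X has camera coordinates R X + t. Camera axes: x right, y down, z forward; pixel columns grow to the right and rows downward; lengths in m; the calibration is good to about 2 mm. A picture is of the moment at which its call begins.
- arm.job_done(): hands the job in; it is judged then, once.
The state is a dict: "time_s": time; "q": joint angles; "joint_velocities": joint speeds; "joint_torque": joint torques, N m; "tool_pos": TCP position; "orientation": TCP orientation; "ft_force": force on the tool from outside, world axes, zero at the start; "torque": the same for the moment, N m; "grip_width": finger opening in m; "grip_force": force on a finger pad.
Only numpy, scipy, OpenCV 4.12 (cv2) and the standard library are available. Lean on these libraries where they do the work, as an engineer would, in place of code of your own. Each camera call takes 0.05 s, during which the arm holds its last target. There are 200 camera calls.

## Working session

There is one attempt and no reset: what is moved stays moved. The work goes in short steps, Python scripts to look and compute and a tool call to move; the robot and the scene stay as the last step left them, time stands still between calls to the robot, and variables do not carry over. Pictures are saved under pics/ and viewed, at most 14 in all, crops included, and the job is handed in when it is done.

Besides the shell and the picture viewer there is one more tool, called after ">>>" by a JSON object that holds its "op" and its "data", one argument or row to a line. arm_command: Moves the arm, as the interface text tells. Its arguments: {"type":"object","properties":{"moves":{"type":"array"},"force":{"type":"number"}},"required":["moves"]}

```bash
mkdir -p pics
python3 - <<'E'
from cell import arm
import cv2,numpy as np,pickle
s=arm.observe();print(s)
for n in("scene","top"):
    f=arm.grab_frame(n);pickle.dump(f,open(n+".pkl","wb"))
    cv2.imwrite(f"pics/{n}0.png",f["image"][:,:,::-1]);print(n,f["fx"],f["cx"],f["cy"],f["R"],f["t"],-f["R"].T@f["t"])
E
```

```text
{'time_s': 0.0, 'q': array([-7.74975844e+01,  1.72165125e+01,  8.71812249e+01,  4.17574847e-04,
        7.56710923e+01, -3.81566051e+00]), 'joint_velocities': array([ 0.00719724,  0.08935768,  0.06893206, -0.02778153, -0.05613112,
        0.00735908]), 'joint_torque': array([-3.10653217e-03, -5.31805515e+01, -3.52734268e+01,  7.07559125e-02,
        2.44337891e-02, -6.88666114e-05]), 'tool_pos': array([ 0.15447508, -0.52757612,  0.20487105]), 'orientation': array([[ 9.59717216e-01,  2.80967615e-01, -2.53165368e-04],
       [ 2.80967716e-01, -9.59716502e-01,  1.17434613e-03],
       [ 8.69862493e-05, -1.19817149e-03, -9.99999278e-01]]), 'ft_force': array([ 0.08374005, -0.69998177,  0.22078423]), 'torque': array([ 0.00720198, -0.01149061, -0.03423063]), 'grip_force': 0.0, 'grip_width': 0.09386796754666232}
scene 520.9445329520755 335.27472241820544 244.2092604109152 [[ 0.04835583  0.99882214  0.00400666]
 [ 0.61625178 -0.02667716 -0.78709725]
 [-0.78606327  0.04052985 -0.61681591]] [-0.05627773 -0.2360922   1.41415888] [ 1.25983194 -0.00740247  0.68667367]
top 455.0623945297837 315.49582131667904 240.72026496777235 [[ 0.00148986 -0.99996454  0.00828822]
 [-0.98063359 -0.00308417 -0.19582707]
 [ 0.19584569 -0.00783595 -0.98060342]] [0.01547066 0.53005117 0.80774423] [0.36156971 0.02343433 0.8957469 ]
```

View pics/top0.png

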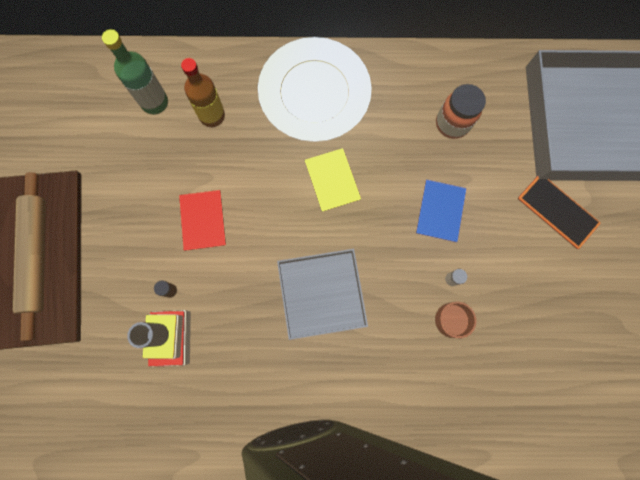

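View pics/scene0.png

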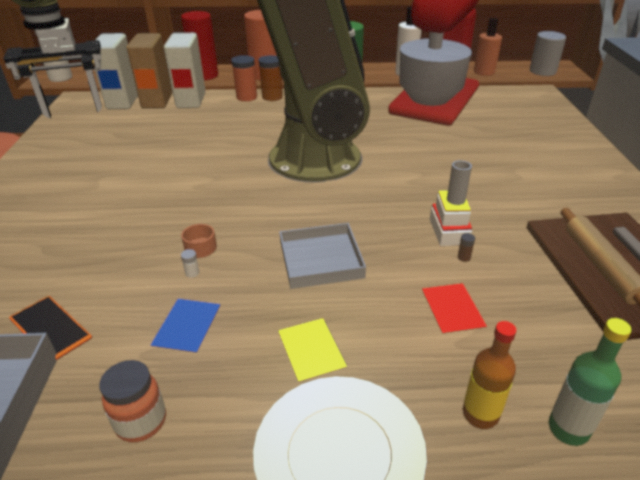

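Top view: stack at (165,338) with the slim rim at (140,335), pepper (163,289), red mat (203,220), yellow mat (332,180), pan (322,294), wide beaker (455,320), salt (458,277). Scene view agrees, with the stack at (455,200). Next I measure by colour and plane casting.

```bash
cat > h.py <<'E'
import cv2,numpy as np,pickle
def cast(f,uv,z):
    uv=np.asarray(uv,float).reshape(-1,2);R,t=f["R"],f["t"];c=-R.T@t
    d=np.c_[(uv[:,0]-f["cx"])/f["fx"],(uv[:,1]-f["cy"])/f["fy"],np.ones(len(uv))]@R
    return (c+d*((z-c[2])/d[:,2])[:,None])[:,:2]
def mask(f,lo,hi,box):
    hsv=cv2.cvtColor(f["image"],cv2.COLOR_RGB2HSV);m=cv2.inRange(hsv,np.array(lo),np.array(hi))
    o=np.zeros_like(m);x0,y0,x1,y1=box;o[y0:y1,x0:x1]=m[y0:y1,x0:x1];return o
def big(m):
    cs,_=cv2.findContours(m,cv2.RETR_EXTERNAL,cv2.CHAIN_APPROX_NONE);return max(cs,key=cv2.contourArea).reshape(-1,2)
def rect(f,m,z):
    p=cast(f,big(m),z);(c,s,a)=cv2.minAreaRect((p*1000).astype(np.float32))
    if s[0]<s[1]: s=s[::-1];a+=90
    return np.round(c,1),np.round(s,1),round((a+90)%180-90,1)   # long-axis yaw, deg
def points(f,box):
    x0,y0,x1,y1=box;v,u=np.mgrid[y0:y1,x0:x1];d=f["depth"][y0:y1,x0:x1]
    P=np.stack([(u-f["cx"])/f["fx"]*d,(v-f["cy"])/f["fy"]*d,d],-1);return (P-f["t"])@f["R"]
E
python3 - <<'E'
from h import *
f=pickle.load(open("top.pkl","rb"));g=pickle.load(open("scene.pkl","rb"))
R=((0,150,120),(6,255,255));Y=((25,120,120),(35,255,255));B=((105,120,80),(125,255,255))
for n,F,c,b,z in [("matR",f,R,(170,180,235,260),.003),("matR s",g,R,(415,275,495,340),.003),("matY",f,Y,(295,140,370,220),.003),("matY s",g,Y,(270,310,355,385),.003),("matB",f,B,(400,170,480,250),.003),
 ("tubY",f,Y,(130,300,195,370),.088),("tubY s",g,Y,(430,185,475,220),.088),("tubR",f,R,(130,300,195,375),.046)]:
    print(n,rect(F,mask(F,*c,b),z))
P=points(f,(60,230,500,375));z=P[...,2]
def blob(n,box,zlo,zhi):
    x0,y0,x1,y1=box;p=P[y0-230:y1-230,x0-60:x1-60].reshape(-1,3);p=p[(p[:,2]>zlo)&(p[:,2]<zhi)]
    c,r=cv2.minEnclosingCircle((p[:,:2]*1000).astype(np.float32));print(n,len(p),np.round(c,1),round(r,1),p[:,2].max(),cv2.minAreaRect((p[:,:2]*1000).astype(np.float32)))
blob("slim",(115,310,185,370),.160,.19)
blob("tubYd",(115,300,195,375),.083,.094)
blob("tubRd",(115,300,195,375),.042,.050)
blob("wide",(425,290,485,350),.034,.05)
blob("salt",(440,255,480,295),.044,.06)
blob("pepper",(145,275,185,305),.049,.065)
blob("pan",(265,235,380,350),.026,.036)
# wide beaker by copper mask
m=mask(f,(0,80,60),(14,200,220),(425,290,485,350));p=cast(f,big(m),.04);print("wide rim",cv2.minEnclosingCircle((p*1000).astype(np.float32)))
x=f["image"];print(x[320,455],x[293,322],x[335,140],x[335,128])
E
```

```text
matR (array([582.9, 245.8]), array([115.5,  83.7]), 7.9)
matR s (array([583.9, 245.4]), array([116.3,  83.9]), 7.9)
matY (array([669.4, -18. ]), array([116.2,  84.7]), 17.9)
matY s (array([670.2, -17.7]), array([119.3,  85.2]), 18.2)
matB (array([ 604.2, -238.9]), array([112.7,  81.8]), -12.7)
tubY (array([354. , 287.7]), array([71.3, 52.6]), -0.0)
tubY s (array([356.7, 287.5]), array([77. , 54.5]), -1.4)
tubR (array([333.2, 289.2]), array([61.9, 61.1]), 3.4)
slim 317 [357.2 290.2] 20.3 0.17684503633251447 ((356.95806884765625, 290.3110046386719), (40.112327575683594, 38.31309509277344), 89.7563247680664)
tubYd 835 [354.1 287.2] 43.9 0.09395069549985048 ((354.0272216796875, 287.17340087890625), (53.07746124267578, 71.85076904296875), 89.61737823486328)
tubRd 439 [350.  289.3] 56.3 0.049965386838069885 ((350.3870544433594, 288.4770202636719), (96.73027801513672, 64.10991668701172), 1.273235559463501)
wide 293 [ 384.7 -248.7] 34.6 0.043681474142050425 ((384.9642333984375, -247.7523193359375), (66.8401870727539, 67.20584869384766), 44.249061584472656)
salt 191 [ 464.5 -252.4] 14.7 0.055705737721157556 ((464.20025634765625, -251.94346618652344), (26.51581573486328, 28.39908790588379), 1.0216041803359985)
pepper 204 [441.  300.6] 14.3 0.06002387663679556 ((440.8586730957031, 300.55731201171875), (27.973573684692383, 27.114757537841797), 49.24282455444336)
pan 553 [433.4   5.2] 105.2 0.03531809555561843 ((434.09368896484375, 4.793739318847656), (150.16082763671875, 150.4425506591797), 9.353646278381348)
wide rim ((384.01861572265625, -243.64712524414062), 38.65044021606445)
[173 116  89] [151 156 162] [79 73 58] [147 146 150]
```

Sizes and heights all agree with the given ones. Wide beaker goes first: square the tool up to the world axes and hover over it.

>>> {"op": "arm_command", "data": {
  "moves": [
    [[0, 0, 0], [0, 0, 0.142], -1],
    [[0, 0, 0], [0, 0, 0.142], -1],
    [[0.029, -0.035, 0], [0, 0, 0], -1],
    [[0.029, -0.035, 0], [0, 0, 0], -1],
    [[0.029, -0.035, 0], [0, 0, 0], -1],
    [[0.029, -0.035, 0], [0, 0, 0], -1],
    [[0.029, -0.035, 0], [0, 0, 0], -1],
    [[0.029, -0.035, 0], [0, 0, 0], -1],
    [[0.029, -0.035, 0], [0, 0, 0], -1],
    [[0.027, -0.035, 0], [0, 0, 0], -1],
    [[0, 0, 0], [0, 0, 0], -1],
    [[0, 0, 0], [0, 0, 0], -1]
  ],
  "force": 15
}}

```text
time_s: 1.3
tool_pos: [0.3845, -0.2472, 0.2053]
orientation: [[1.0, 0.003, -0.0], [0.003, -1.0, 0.0], [-0.0, -0.0, -1.0]]
ft_force: [0.7, 0.7, 0.2]
grip_width: 0.0941
grip_force: 0.0
```

```bash
cat > st.py <<'E'
from cell import arm
import numpy as np
def st():
    s=arm.observe();R=s["orientation"];print("t",round(s["time_s"],2),"tcp",np.round(s["tool_pos"]*1000,1),"yaw",round(np.degrees(np.arctan2(R[1,0],R[0,0])),2),"tilt",np.round(R[:2,2],4),"w",round(s["grip_width"]*1000,1),"gf",round(s["grip_force"],1),"F",np.round(s["ft_force"],1),"q6",round(s["q"][5],1));return s
E
python3 - <<'E'
from st import *;from h import *
st();f=arm.grab_frame("wrist");pickle.dump(f,open("w1.pkl","wb"));cv2.imwrite("pics/w1.png",f["image"][:,:,::-1]);print(-f["R"].T@f["t"],f["fx"],f["R"])
E
```

```text
t 1.3 tcp [ 384.5 -247.2  205.3] yaw 0.17 tilt [-0.0004  0.0001] w 94.1 gf 0.0 F [0.7 0.7 0.2] q6 52.5
[ 0.46572466 -0.24626403  0.38392299] 378.56848465381177 [[ 4.32900809e-03 -9.99990269e-01 -8.49990007e-04]
 [-9.59939195e-01 -4.39377235e-03  2.80173941e-01]
 [-2.80174949e-01 -3.96936536e-04 -9.59948874e-01]]
```

View pics/w1.png

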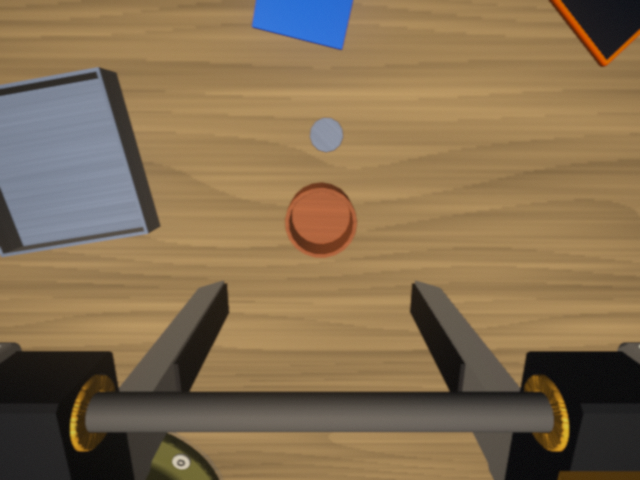

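Wrist view: copper rim centred near (321,219), salt cap at (327,134), pan at the left.

Run:
```python
from h import *
f=pickle.load(open("w1.pkl","rb"))
m=mask(f,(0,100,60),(11,255,255),(270,165,375,275));c=big(m);print(c.min(0),c.max(0))
p=cast(f,c,.04);print(cv2.minEnclosingCircle((p*1000).astype(np.float32)))
print(cast(f,[[327,134]],.05))
```

```text
[286 183] [355 256]
((386.4767761230469, -247.48326110839844), 35.02783203125)
[[ 0.46418903 -0.25271029]]
```

>>> {"op": "arm_command", "data": {
  "moves": [
    [[0.001, 0, 0.03], [0, 0, 0], -1],
    [[0, 0, 0.03], [0, 0, 0], -1],
    [[0, 0, 0.03], [0, 0, 0], -1],
    [[0, 0, 0.03], [0, 0, 0], -1],
    [[0, 0, 0.03], [0, 0, 0], -1],
    [[0, 0, 0.025], [0, 0, 0], -1],
    [[0, 0, 0.015], [0, 0, 0], -1],
    [[0, 0, 0.006], [0, 0, 0], -1],
    [[0, 0, 0], [0, 0, 0], 1],
    [[0, 0, 0], [0, 0, 0], 1],
    [[0, 0, 0], [0, 0, 0], 1],
    [[0, 0, 0], [0, 0, 0], 1],
    [[0, 0, 0], [0, 0, 0], 1],
    [[0, 0, 0], [0, 0, 0], 1],
    [[0, 0, 0], [0, 0, 0], 1],
    [[0, 0, 0], [0, 0, 0], 1]
  ],
  "force": 15
}}

```text
time_s: 2.95
tool_pos: [0.3856, -0.2481, 0.0102]
orientation: [[1.0, 0.001, 0.001], [0.001, -1.0, -0.001], [0.001, 0.001, -1.0]]
ft_force: [-1.5, -1.3, 7.0]
grip_width: 0.0689
grip_force: 15.0
```

>>> {"op": "arm_command", "data": {
  "moves": [
    [[0, 0, -0.015], [0, 0, 0], 1],
    [[0, 0, -0.025], [0, 0, 0], 1],
    [[0, 0, -0.03], [0, 0, 0], 1],
    [[0, 0, -0.03], [0, 0, 0], 1],
    [[0.006, -0.02, 0], [0, 0, 0], 1],
    [[0.006, -0.03, 0], [0, 0, 0], 1],
    [[0.006, -0.03, 0], [0, 0, 0], 1],
    [[0.006, -0.03, 0], [0, 0, 0], 1],
    [[0.006, -0.03, 0], [0, 0, 0], 1],
    [[0.006, -0.03, 0], [0, 0, 0], 1],
    [[0.006, -0.03, 0], [0, 0, 0], 1],
    [[0.006, -0.03, 0], [0, 0, 0], 1],
    [[0.001, -0.023, 0], [0, 0, 0], 1],
    [[0, 0, 0], [0, 0, -0.08], 1],
    [[0, 0, 0], [0, 0, -0.083], 1],
    [[0, 0, 0], [0, 0, 0], 1],
    [[0, 0, 0], [0, 0, 0], 1]
  ]
}}

```text
time_s: 4.65
tool_pos: [0.434, 0.0054, 0.1095]
orientation: [[0.987, 0.161, 0.0], [0.161, -0.987, 0.0], [0.0, -0.0, -1.0]]
ft_force: [0.8, 0.3, -1.6]
grip_width: 0.069
grip_force: 15.0
```

Run:
```python
from h import *;from st import *
st()
g=pickle.load(open("scene.pkl","rb"));P=points(g,(265,210,380,300)).reshape(-1,3)
p=P[(P[:,2]>.025)&(P[:,2]<.036)];print(len(p),cv2.minAreaRect((p[:,:2]*1000).astype(np.float32)))
p=P[(P[:,2]>.0)&(P[:,2]<.007)]
f=arm.grab_frame("top");cv2.imwrite("pics/t1.png",f["image"][150:400,80:520,::-1])
```

```text
t 4.65 tcp [434.    5.4 109.5] yaw 9.24 tilt [0. 0.] w 69.0 gf 15.0 F [ 0.8  0.3 -1.6] q6 76.6
509 ((433.6981506347656, 5.807426452636719), (156.6766357421875, 151.01043701171875), 9.488588333129883)
```

View pics/t1.png

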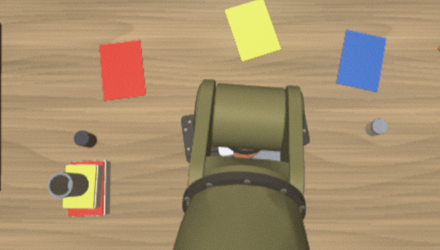

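The crop shows the hand over the pan at about (240,155), the stack untouched and salt at (377,127) still standing. Lowering into the pan.

>>> {"op": "arm_command", "data": {
  "moves": [
    [[0, 0, 0.03], [0, 0, 0], 1],
    [[0, 0, 0.03], [0, 0, 0], 1],
    [[0, 0, 0.02], [0, 0, 0], 1],
    [[0, 0, 0.01], [0, 0, 0], 1],
    [[0, 0, 0.004], [0, 0, 0], 1],
    [[0, 0, 0.001], [0, 0, 0], 1],
    [[0, 0, 0.001], [0, 0, 0], 1],
    [[0, 0, 0], [0, 0, 0], 1],
    [[0, 0, 0], [0, 0, 0], 1]
  ]
}}

```text
time_s: 5.6
tool_pos: [0.4344, 0.0054, 0.014]
orientation: [[0.987, 0.163, 0.001], [0.163, -0.987, -0.0], [0.001, 0.0, -1.0]]
ft_force: [-0.1, -0.5, -0.8]
grip_width: 0.069
grip_force: 15.0
```

>>> {"op": "arm_command", "data": {
  "moves": [
    [[0, 0, 0.001], [0, 0, 0], 1],
    [[0, 0, 0], [0, 0, 0], 1],
    [[0, 0, 0], [0, 0, 0], -1],
    [[0, 0, 0], [0, 0, 0], -1],
    [[0, 0, 0], [0, 0, 0], -1],
    [[0, 0, 0], [0, 0, 0], -1],
    [[0, 0, 0], [0, 0, 0], -1],
    [[0, 0, 0], [0, 0, 0], -1],
    [[0, 0, -0.02], [0, 0, 0], -1],
    [[0, 0, -0.03], [0, 0, 0], -1],
    [[0, 0, -0.03], [0, 0, 0], -1],
    [[0, 0, -0.03], [0, 0, 0], -1],
    [[0, 0, -0.03], [0, 0, 0], -1],
    [[0, 0, -0.04], [0, 0, 0], -1],
    [[0, 0, -0.04], [0, 0, 0.08], -1],
    [[0, 0, 0], [0, 0, 0.083], -1],
    [[0, 0, 0], [0, 0, 0], -1]
  ]
}}

```text
time_s: 7.3
tool_pos: [0.4343, 0.0054, 0.2331]
orientation: [[1.0, -0.0, 0.002], [-0.0, -1.0, -0.0], [0.002, 0.0, -1.0]]
ft_force: [-0.3, 0.5, -0.7]
grip_width: 0.0942
grip_force: 0.0
```

>>> {"op": "arm_command", "data": {
  "moves": [
    [[-0.008, -0.03, 0], [0, 0, 0], -1],
    [[-0.008, -0.03, 0], [0, 0, 0], -1],
    [[-0.008, -0.03, 0], [0, 0, 0], -1],
    [[-0.008, -0.03, 0], [0, 0, 0], -1],
    [[-0.008, -0.03, 0], [0, 0, 0], -1],
    [[-0.008, -0.03, 0], [0, 0, 0], -1],
    [[-0.008, -0.03, 0], [0, 0, 0], -1],
    [[-0.008, -0.03, 0], [0, 0, 0], -1],
    [[-0.008, -0.03, 0], [0, 0, 0], -1],
    [[-0.005, -0.015, 0], [0, 0, 0], -1],
    [[0, 0, 0], [0, 0, 0], -1],
    [[0, 0, 0], [0, 0, 0], -1]
  ]
}}

```text
time_s: 8.5
tool_pos: [0.3567, 0.2899, 0.2317]
orientation: [[1.0, 0.003, -0.001], [0.003, -1.0, -0.001], [-0.001, 0.001, -1.0]]
ft_force: [-0.8, -0.4, 0.6]
grip_width: 0.0942
grip_force: 0.0
```

Run:
```python
from h import *;from st import *
st()
f=arm.grab_frame("wrist");pickle.dump(f,open("w2.pkl","wb"));cv2.imwrite("pics/w2.png",f["image"][:,:,::-1])
f=arm.grab_frame("top");pickle.dump(f,open("top2.pkl","wb"))
P=points(f,(265,235,380,350)).reshape(-1,3);p=P[(P[:,2]>.038)&(P[:,2]<.05)];print(len(p),cv2.minEnclosingCircle((p[:,:2]*1000).astype(np.float32)))
m=mask(f,(0,80,60),(14,200,220),(270,240,375,345));p=cast(f,big(m),.043);print("wide rim",cv2.minEnclosingCircle((p*1000).astype(np.float32)))
```

```text
t 8.5 tcp [356.7 289.9 231.7] yaw 0.16 tilt [-0.0012 -0.001 ] w 94.2 gf 0.0 F [-0.8 -0.4  0.6] q6 124.4
234 ((433.647705078125, 4.940995693206787), 33.822731018066406)
wide rim ((432.5455627441406, 5.177331924438477), 33.32243728637695)
```

View pics/w2.png

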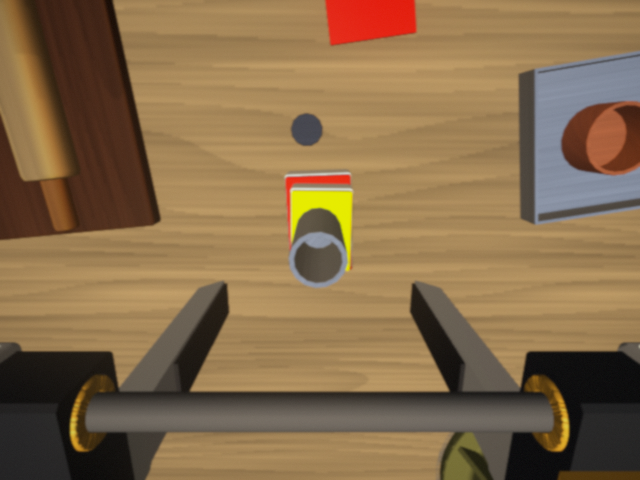

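Wrist view: slim rim centred near (319,259), yellow lid spanning columns 291–352, red lid edge at row 176, pepper at (307,129), and the copper beaker standing upright in the pan at (605,138).

Run:
```python
from h import *
f=pickle.load(open("w2.pkl","rb"))
print("slim",cast(f,[[319,259],[290,259],[348,259]],.172))
P=points(f,(270,215,370,300)).reshape(-1,3);p=P[(P[:,2]>.162)&(P[:,2]<.182)];print(len(p),cv2.minEnclosingCircle((p[:,:2]*1000).astype(np.float32)))
m=mask(f,(25,120,120),(35,255,255),(270,170,370,285));print("Y",rect(f,m,.088))
P=points(f,(270,160,370,285)).reshape(-1,3)
for lo,hi in((.082,.093),(.041,.05)):
    p=P[(P[:,2]>lo)&(P[:,2]<hi)];q=(p[:,:2]*1000);print(len(p),q.min(0),q.max(0))
```

```text
slim [[0.3569642  0.29065049]
 [0.35688284 0.30991184]
 [0.35704557 0.27138824]]
1319 ((356.0836486816406, 291.3210144042969), 20.082101821899414)
Y (array([354.2, 288.8]), array([71.8, 52.9]), -0.9)
2082 [317.33440992 261.97290519] [390.02741628 314.86751343]
767 [302.96301805 257.56886345] [399.20494346 322.87251459]
```

>>> {"op": "arm_command", "data": {
  "moves": [
    [[0, -0.001, 0.03], [0, 0, 0], -1],
    [[0, 0, 0.03], [0, 0, 0], -1],
    [[0, 0, 0.02], [0, 0, 0], -1],
    [[0, 0, 0.01], [0, 0, 0], -1],
    [[0, 0, 0.004], [0, 0, 0], -1],
    [[0, 0, 0], [0, 0, 0], 1],
    [[0, 0, 0], [0, 0, 0], 1],
    [[0, 0, 0], [0, 0, 0], 1],
    [[0, 0, 0], [0, 0, 0], 1],
    [[0, 0, 0], [0, 0, 0], 1],
    [[0, 0, 0], [0, 0, 0], 1],
    [[0, 0, 0], [0, 0, 0], 1],
    [[0, 0, 0], [0, 0, 0], 1],
    [[0, 0, 0], [0, 0, 0], 1],
    [[0, 0, 0], [0, 0, 0], 1],
    [[0, 0, 0], [0, 0, 0], 1],
    [[0, 0, 0], [0, 0, 0], 1]
  ],
  "force": 12
}}

```text
time_s: 10.3
tool_pos: [0.3569, 0.2913, 0.1385]
orientation: [[1.0, 0.001, 0.0], [0.001, -1.0, 0.0], [0.0, -0.0, -1.0]]
ft_force: [-0.7, -0.5, 0.2]
grip_width: 0.0402
grip_force: 12.0
```

>>> {"op": "arm_command", "data": {
  "moves": [
    [[0, 0, -0.01], [0, 0, 0], 1],
    [[0, 0, -0.02], [0, 0, 0], 1],
    [[0, 0, -0.01], [0, 0, 0], 1],
    [[0.008, 0.02, 0], [0, 0, 0], 1],
    [[0.008, 0.03, 0], [0, 0, 0], 1],
    [[0.008, 0.03, 0], [0, 0, 0], 1],
    [[0.008, 0.03, 0], [0, 0, 0], 1],
    [[0.008, 0.03, 0], [0, 0, 0], 1],
    [[0.008, 0.03, 0], [0, 0, 0], 1],
    [[0.008, 0.03, 0], [0, 0, 0], 1],
    [[0.008, 0.03, 0], [0, 0, 0], 1],
    [[0.008, 0.03, 0], [0, 0, 0], 1],
    [[0.005, 0.026, 0], [0, 0, 0], 1],
    [[0, 0, 0], [0, 0, 0], 1],
    [[0, 0, 0], [0, 0, 0], 1]
  ]
}}

```text
time_s: 11.8
tool_pos: [0.4341, 0.0053, 0.1786]
orientation: [[1.0, -0.0, 0.0], [-0.0, -1.0, 0.0], [0.0, -0.0, -1.0]]
ft_force: [-0.0, -0.1, -1.2]
grip_width: 0.0402
grip_force: 12.0
```

Run:
```python
from h import *;from st import *
st()
f=arm.grab_frame("scene");cv2.imwrite("pics/s2.png",cv2.resize(f["image"][130:330,220:500,::-1],None,fx=2,fy=2))
f=arm.grab_frame("wrist");pickle.dump(f,open("w3.pkl","wb"));cv2.imwrite("pics/w3.png",f["image"][:,:,::-1])
```

```text
t 11.8 tcp [434.1   5.3 178.6] yaw -0.03 tilt [0.0001 0.0001] w 40.2 gf 12.0 F [-0.  -0.1 -1.2] q6 85.9
```

View pics/w3.png

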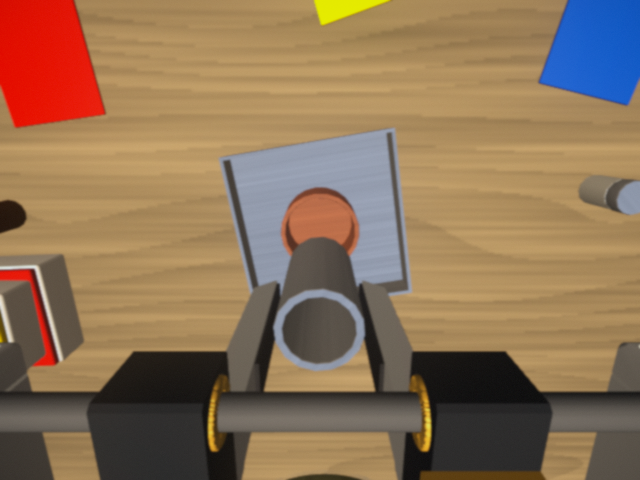

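The slim beaker hangs upright at (319,325) with the copper rim ahead of it at (320,227), aligned in y. Lowering in.

>>> {"op": "arm_command", "data": {
  "moves": [
    [[0, 0, 0.03], [0, 0, 0], 1],
    [[0, 0, 0.03], [0, 0, 0], 1],
    [[0, 0, 0.02], [0, 0, 0], 1],
    [[0, 0, 0.02], [0, 0, 0], 1],
    [[0, 0, 0.01], [0, 0, 0], 1],
    [[0, 0, 0.007], [0, 0, 0], 1],
    [[0, 0, 0.002], [0, 0, 0], 1],
    [[0, 0, 0.001], [0, 0, 0], 1],
    [[0, 0, 0.001], [0, 0, 0], 1],
    [[0, 0, 0], [0, 0, 0], 1],
    [[0, 0, 0], [0, 0, 0], 1]
  ]
}}

```text
time_s: 13.0
tool_pos: [0.4343, 0.0054, 0.0578]
orientation: [[1.0, 0.001, 0.001], [0.001, -1.0, -0.0], [0.001, 0.0, -1.0]]
ft_force: [0.8, 0.0, -1.0]
grip_width: 0.0404
grip_force: 12.0
```

>>> {"op": "arm_command", "data": {
  "moves": [
    [[0, 0, 0.001], [0, 0, 0], 1],
    [[0, 0, 0], [0, 0, 0], 1],
    [[0, 0, 0], [0, 0, 0], -1],
    [[0, 0, 0], [0, 0, 0], -1],
    [[0, 0, 0], [0, 0, 0], -1],
    [[0, 0, 0], [0, 0, 0], -1],
    [[0, 0, 0], [0, 0, 0], -1],
    [[0, 0, 0], [0, 0, 0], -1],
    [[0, 0, 0], [0, 0, 0], -1],
    [[0, 0, 0], [0, 0, 0], -1],
    [[0, 0, -0.02], [0, 0, 0], -1],
    [[0, 0, -0.03], [0, 0, 0], -1],
    [[0, 0, -0.03], [0, 0, 0], -1],
    [[0, 0, -0.03], [0, 0, 0], -1],
    [[0, 0, -0.03], [0, 0, 0], -1],
    [[0, 0, 0], [0, 0, 0], -1]
  ]
}}

```text
time_s: 14.6
tool_pos: [0.4355, 0.0053, 0.1999]
orientation: [[1.0, 0.001, 0.006], [0.001, -1.0, -0.0], [0.006, 0.0, -1.0]]
ft_force: [0.0, 0.6, -0.3]
grip_width: 0.0941
grip_force: 0.0
```

>>> {"op": "arm_command", "data": {
  "moves": [
    [[-0.008, -0.03, 0], [0, 0, 0], -1],
    [[-0.008, -0.03, 0], [0, 0, 0], -1],
    [[-0.008, -0.03, 0], [0, 0, 0], -1],
    [[-0.008, -0.03, 0], [0, 0, 0], -1],
    [[-0.008, -0.03, 0], [0, 0, 0], -1],
    [[-0.008, -0.03, 0], [0, 0, 0], -1],
    [[-0.008, -0.03, 0], [0, 0, 0], -1],
    [[-0.008, -0.03, 0], [0, 0, 0], -1],
    [[-0.008, -0.03, 0], [0, 0, 0], -1],
    [[-0.007, -0.013, 0], [0, 0, 0], -1],
    [[0, 0, 0], [0, 0, 0], -1],
    [[0, 0, 0], [0, 0, 0], -1]
  ]
}}

```text
time_s: 15.8
tool_pos: [0.3548, 0.288, 0.1959]
orientation: [[1.0, 0.001, -0.001], [0.001, -1.0, -0.001], [-0.001, 0.001, -1.0]]
ft_force: [0.6, -0.8, 0.5]
grip_width: 0.0941
grip_force: 0.0
```

Run:
```python
from h import *;from st import *
st()
f=arm.grab_frame("wrist");pickle.dump(f,open("w4.pkl","wb"));cv2.imwrite("pics/w4.png",f["image"][:,:,::-1])
m=mask(f,(25,120,120),(35,255,255),(230,170,420,300));print("Y",rect(f,m,.088),big(m).min(0),big(m).max(0))
m=mask(f,(0,150,120),(6,255,255),(230,140,420,300));print("R",rect(f,m,.046))
f=arm.grab_frame("top");pickle.dump(f,open("top3.pkl","wb"))
P=points(f,(265,235,380,350)).reshape(-1,3)
for lo,hi in((.084,.098),(.038,.05)):
    p=P[(P[:,2]>lo)&(P[:,2]<hi)];print(len(p),cv2.minEnclosingCircle((p[:,:2]*1000).astype(np.float32)))
R=((0,150,120),(6,255,255));Y=((25,120,120),(35,255,255))
g=arm.grab_frame("scene");pickle.dump(g,open("scene3.pkl","wb"))
```

```text
t 15.8 tcp [354.8 288.  195.9] yaw 0.08 tilt [-0.0006 -0.0006] w 94.1 gf 0.0 F [ 0.6 -0.8  0.5] q6 124.4
Y (array([353.8, 288.8]), array([72.9, 52.8]), -0.5) [285 195] [353 284]
R (array([377. , 291.4]), array([62. , 42.1]), -87.3)
158 ((434.1264343261719, 5.030364990234375), 19.989099502563477)
252 ((433.61029052734375, 4.921604633331299), 33.803985595703125)
```

View pics/w4.png

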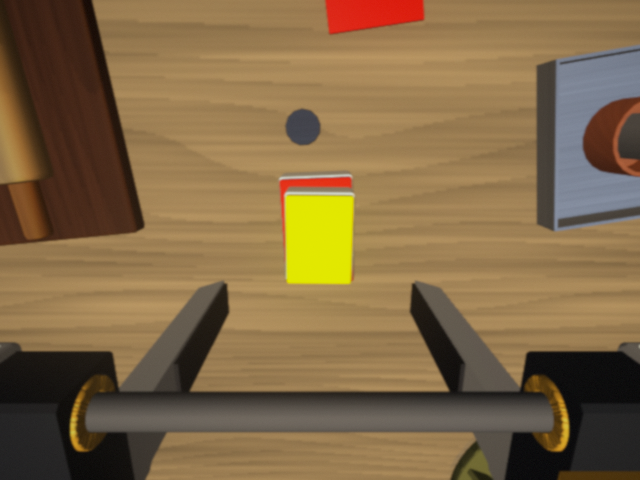

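Nest is good (both centres at (434,5)). Yellow lid spans (285–353, 195–284), centre (354,289) mm. Grasping the yellow tub.

>>> {"op": "arm_command", "data": {
  "moves": [
    [[-0.001, -0.001, 0.03], [0, 0, 0.01], -1],
    [[0, 0, 0.03], [0, 0, 0], -1],
    [[0, 0, 0.03], [0, 0, 0], -1],
    [[0, 0, 0.03], [0, 0, 0], -1],
    [[0, 0, 0.015], [0, 0, 0], -1],
    [[0, 0, 0.006], [0, 0, 0], -1],
    [[0, 0, 0], [0, 0, 0], 1],
    [[0, 0, 0], [0, 0, 0], 1],
    [[0, 0, 0], [0, 0, 0], 1],
    [[0, 0, 0], [0, 0, 0], 1],
    [[0, 0, 0], [0, 0, 0], 1],
    [[0, 0, 0], [0, 0, 0], 1],
    [[0, 0, 0], [0, 0, 0], 1],
    [[0, 0, 0], [0, 0, 0], 1],
    [[0, 0, 0], [0, 0, 0], 1],
    [[0, 0, 0], [0, 0, 0], 1]
  ],
  "force": 18
}}

```text
time_s: 17.55
tool_pos: [0.354, 0.2894, 0.0558]
orientation: [[1.0, -0.009, 0.0], [-0.009, -1.0, 0.0], [0.0, -0.0, -1.0]]
ft_force: [-2.2, -2.9, 6.2]
grip_width: 0.0558
grip_force: 18.0
```

>>> {"op": "arm_command", "data": {
  "moves": [
    [[0, 0, -0.01], [0, 0, 0], 1],
    [[0, 0, -0.02], [0, 0, -0.009], 1],
    [[0, 0, -0.03], [0, 0, 0], 1],
    [[0, 0, -0.02], [0, 0, 0], 1],
    [[0.016, 0.015, 0], [0, 0, 0], 1],
    [[0.027, 0.026, 0], [0, 0, 0], 1],
    [[0.027, 0.026, 0], [0, 0, 0], 1],
    [[0.027, 0.026, 0], [0, 0, 0], 1],
    [[0.027, 0.026, 0], [0, 0, 0], 1],
    [[0.027, 0.026, 0], [0, 0, 0], 1],
    [[0.027, 0.026, 0], [0, 0, 0], 1],
    [[0.027, 0.026, 0], [0, 0, 0], 1],
    [[0.027, 0.026, 0], [0, 0, 0], 1],
    [[0.027, 0.026, 0], [0, 0, 0], 1],
    [[0.027, 0.026, 0], [0, 0, 0], 1],
    [[0.027, 0.026, 0], [0, 0, 0], 1],
    [[0.003, 0.006, 0], [0, 0, 0], 1],
    [[0, 0, 0], [0, 0, -0.1], 1],
    [[0, 0, 0], [0, 0, -0.1], 1],
    [[0, 0, 0], [0, 0, -0.114], 1]
  ]
}}

```text
time_s: 19.55
tool_pos: [0.6694, -0.0174, 0.1356]
orientation: [[0.95, 0.313, -0.001], [0.313, -0.95, 0.0], [-0.001, -0.0, -1.0]]
ft_force: [0.5, 0.6, -1.6]
grip_width: 0.0558
grip_force: 18.0
```

>>> {"op": "arm_command", "data": {
  "moves": [
    [[0, 0, 0.03], [0, 0, 0], 1],
    [[0, 0, 0.02], [0, 0, 0], 1],
    [[0, 0, 0], [0, 0, 0], 1],
    [[0, 0, 0], [0, 0, 0], 1]
  ]
}}

```text
time_s: 19.95
tool_pos: [0.6698, -0.0175, 0.0863]
orientation: [[0.951, 0.309, 0.0], [0.309, -0.951, 0.0], [0.0, -0.0, -1.0]]
ft_force: [-0.0, -0.3, -1.9]
grip_width: 0.056
grip_force: 18.0
```

Run:
```python
from h import *;from st import *
st()
f=arm.grab_frame("wrist");pickle.dump(f,open("w5.pkl","wb"));cv2.imwrite("pics/w5.png",f["image"][:,:,::-1])
```

```text
t 19.95 tcp [669.8 -17.5  86.3] yaw 17.99 tilt [0.     0.0001] w 56.0 gf 18.0 F [-0.  -0.3 -1.9] q6 67.4
```

View pics/w5.png

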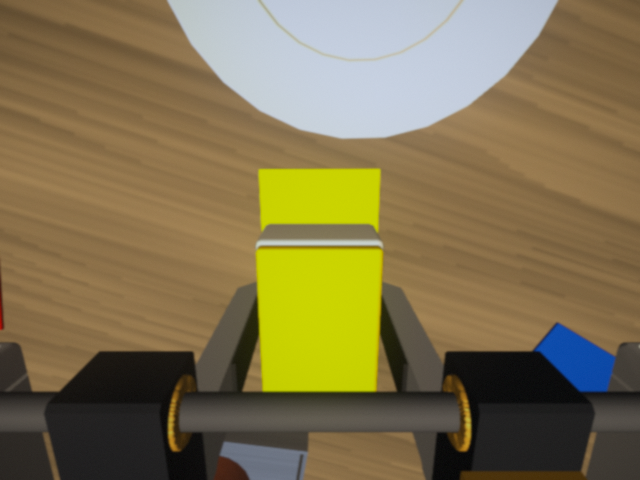

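Tub and mat are both centred on column 320 and parallel. I check the lengthwise offset from rows 247 (lid front edge) and 169 (mat far edge).

Run:
```python
from h import *
f=pickle.load(open("w5.pkl","rb"));a=np.radians(18);u=np.array([np.cos(a),np.sin(a)])
t=np.array([.6698,-.0175])
print((cast(f,[[320,247]],.1185)-t)@u,(cast(f,[[320,169]],.003)-t)@u)
print((cast(f,[[320,247]],.1185)-t)@[-u[1],u[0]],(cast(f,[[320,169]],.003)-t)@[-u[1],u[0]])
```

```text
[0.03693902] [0.05745886]
[0.00054772] [0.00039328]
```

>>> {"op": "arm_command", "data": {
  "moves": [
    [[0, 0, 0.03], [0, 0, 0], 1],
    [[0, 0, 0.025], [0, 0, 0], 1],
    [[0, 0, 0.01], [0, 0, 0], 1],
    [[0, 0, 0.005], [0, 0, 0], 1],
    [[0, 0, 0.002], [0, 0, 0], 1],
    [[0, 0, 0.001], [0, 0, 0], 1],
    [[0, 0, 0.001], [0, 0, 0], 1],
    [[0, 0, 0], [0, 0, 0], 1],
    [[0, 0, 0], [0, 0, 0], 1],
    [[0, 0, 0], [0, 0, 0], -1],
    [[0, 0, 0], [0, 0, 0], -1],
    [[0, 0, 0], [0, 0, 0], -1],
    [[0, 0, 0], [0, 0, 0], -1],
    [[0, 0, 0], [0, 0, 0], -1],
    [[0, 0, 0], [0, 0, 0], -1],
    [[0, 0, 0], [0, 0, 0], -1]
  ]
}}

```text
time_s: 21.6
tool_pos: [0.6698, -0.0177, 0.0114]
orientation: [[0.951, 0.309, -0.0], [0.309, -0.951, 0.0], [-0.0, -0.0, -1.0]]
ft_force: [0.7, 0.4, -0.5]
grip_width: 0.094
grip_force: 0.0
```

>>> {"op": "arm_command", "data": {
  "moves": [
    [[0, 0, -0.02], [0, 0, 0], -1],
    [[0, 0, -0.03], [0, 0, 0], -1],
    [[0, 0, -0.03], [0, 0, 0], -1],
    [[0, 0, -0.03], [0, 0, 0], -1],
    [[0, 0, -0.03], [0, 0, 0], -1],
    [[0, 0, -0.02], [0, 0, 0.1], -1],
    [[0, 0, 0], [0, 0, 0.1], -1],
    [[0, 0, 0], [0, 0, 0.114], -1],
    [[0, 0, 0], [0, 0, 0], -1]
  ]
}}

```text
time_s: 22.5
tool_pos: [0.6698, -0.0177, 0.1715]
orientation: [[1.0, -0.002, 0.0], [-0.002, -1.0, -0.0], [0.0, 0.0, -1.0]]
ft_force: [-0.3, -0.9, -0.7]
grip_width: 0.0936
grip_force: 0.0
```

Back to the red tub: dx −0.319, dy +0.307.

>>> {"op": "arm_command", "data": {
  "moves": [
    [[-0.015, -0.015, 0], [0, 0, 0], -1],
    [[-0.027, -0.026, 0], [0, 0, 0], -1],
    [[-0.027, -0.026, 0], [0, 0, 0], -1],
    [[-0.027, -0.026, 0], [0, 0, 0], -1],
    [[-0.027, -0.026, 0], [0, 0, 0], -1],
    [[-0.027, -0.026, 0], [0, 0, 0], -1],
    [[-0.027, -0.026, 0], [0, 0, 0], -1],
    [[-0.027, -0.026, 0], [0, 0, 0], -1],
    [[-0.027, -0.026, 0], [0, 0, 0], -1],
    [[-0.027, -0.026, 0], [0, 0, 0], -1],
    [[-0.027, -0.026, 0], [0, 0, 0], -1],
    [[-0.027, -0.026, 0], [0, 0, 0], -1],
    [[-0.007, -0.006, 0], [0, 0, 0], -1],
    [[0, 0, 0], [0, 0, 0], -1],
    [[0, 0, 0], [0, 0, 0], -1]
  ]
}}

```text
time_s: 24.0
tool_pos: [0.3515, 0.2889, 0.1715]
orientation: [[1.0, 0.001, 0.0], [0.001, -1.0, -0.0], [0.0, 0.0, -1.0]]
ft_force: [-0.3, -1.3, -1.1]
grip_width: 0.0938
grip_force: 0.0
```

Run:
```python
from h import *;from st import *
st()
f=arm.grab_frame("wrist");cv2.imwrite("pics/w6.png",f["image"][:,:,::-1])
m=mask(f,(0,150,120),(6,255,255),(200,140,440,320));print("R",rect(f,m,.046),big(m).min(0),big(m).max(0))
f=arm.grab_frame("top");R=((0,150,120),(6,255,255));Y=((25,120,120),(35,255,255))
for b in((120,290,200,380),):print(rect(f,mask(f,*R,b),.046))
print("Yplaced",rect(f,mask(f,*Y,(295,140,370,220)),.003))
P=points(f,(295,130,370,230)).reshape(-1,3);p=P[(P[:,2]>.040)&(P[:,2]<.055)];print(len(p),cv2.minAreaRect((p[:,:2]*1000).astype(np.float32)))
P=points(f,(120,290,200,380)).reshape(-1,3);p=P[(P[:,2]>.040)&(P[:,2]<.055)];print(len(p),cv2.minAreaRect((p[:,:2]*1000).astype(np.float32)))
```

```text
t 24.0 tcp [351.5 288.9 171.5] yaw 0.06 tilt [ 0.0003 -0.    ] w 93.8 gf 0.0 F [-0.3 -1.3 -1.1] q6 124.8
R (array([350.1, 290.3]), array([95.8, 62.7]), 2.5) [278 177] [356 289]
(array([351.1, 266.8]), array([94.8, 16.6]), 1.9)
Yplaced (array([669.3, -17.9]), array([116.1,  84.6]), 18.1)
964 ((670.0593872070312, -18.22284698486328), (73.8769302368164, 53.363258361816406), 17.883312225341797)
537 ((373.2909240722656, 277.2956848144531), (141.9100799560547, 55.02555847167969), 27.441722869873047)
```

View pics/w6.png

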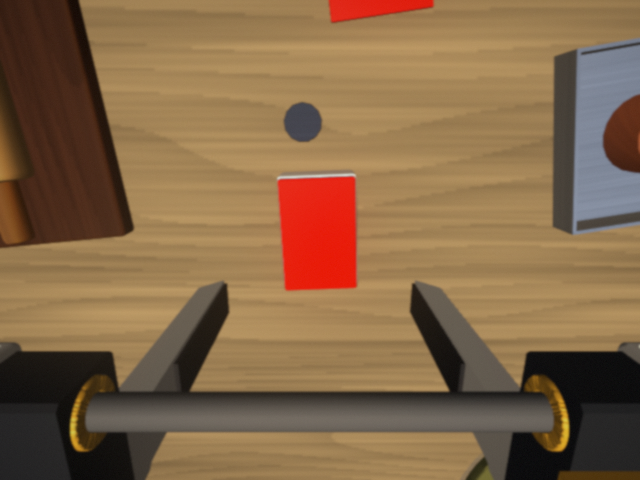

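Red lid at (278–356, 177–289): centre (350,290) mm, yaw 2.5°. The yellow tub sits centred on its mat (670,−18, 17.9°).

>>> {"op": "arm_command", "data": {
  "moves": [
    [[-0.001, -0.001, 0], [0, 0, -0.043], -1],
    [[0, 0, 0.03], [0, 0, 0], -1],
    [[0, 0, 0.03], [0, 0, 0], -1],
    [[0, 0, 0.03], [0, 0, 0], -1],
    [[0, 0, 0.03], [0, 0, 0], -1],
    [[0, 0, 0.025], [0, 0, 0], -1],
    [[0, 0, 0.012], [0, 0, 0], -1],
    [[0, 0, 0.005], [0, 0, 0], -1],
    [[0, 0, 0], [0, 0, 0], 1],
    [[0, 0, 0], [0, 0, 0], 1],
    [[0, 0, 0], [0, 0, 0], 1],
    [[0, 0, 0], [0, 0, 0], 1],
    [[0, 0, 0], [0, 0, 0], 1],
    [[0, 0, 0], [0, 0, 0], 1],
    [[0, 0, 0], [0, 0, 0], 1],
    [[0, 0, 0], [0, 0, 0], 1],
    [[0, 0, 0], [0, 0, 0], 1]
  ],
  "force": 20
}}

```text
time_s: 25.8
tool_pos: [0.3502, 0.2905, 0.0101]
orientation: [[0.999, 0.043, 0.001], [0.043, -0.999, 0.0], [0.001, -0.0, -1.0]]
ft_force: [-1.1, -2.7, 8.0]
grip_width: 0.066
grip_force: 20.0
```

>>> {"op": "arm_command", "data": {
  "moves": [
    [[0, 0, -0.01], [0, 0, 0], 1],
    [[0, 0, -0.02], [0, 0, 0], 1],
    [[0, 0, -0.03], [0, 0, 0], 1],
    [[0, 0, -0.03], [0, 0, 0.043], 1],
    [[0, 0, -0.03], [0, 0, 0], 1],
    [[0.015, 0.003, 0], [0, 0, 0], 1],
    [[0.025, 0.005, 0], [0, 0, 0], 1],
    [[0.025, 0.005, 0], [0, 0, 0], 1],
    [[0.025, 0.005, 0], [0, 0, 0], 1],
    [[0.025, 0.005, 0], [0, 0, 0], 1],
    [[0.025, 0.005, 0], [0, 0, 0], 1],
    [[0.025, 0.005, 0], [0, 0, 0], 1],
    [[0.025, 0.005, 0], [0, 0, 0], 1],
    [[0.025, 0.005, 0], [0, 0, 0], 1],
    [[0.018, 0.002, 0], [0, 0, 0], 1],
    [[0, 0, 0], [0, 0, -0.138], 1],
    [[0, 0, 0], [0, 0, 0], 1],
    [[0, 0, 0], [0, 0, 0], 1]
  ]
}}

```text
time_s: 27.6
tool_pos: [0.5826, 0.2449, 0.1284]
orientation: [[0.991, 0.134, -0.001], [0.134, -0.991, -0.0], [-0.001, 0.0, -1.0]]
ft_force: [-0.4, 0.1, -2.0]
grip_width: 0.0661
grip_force: 20.0
```

```bash
python3 -c "
from st import *;st()"
```

```text
t 27.6 tcp [582.6 244.9 128.4] yaw 7.69 tilt [-0.0014 -0.0004] w 66.1 gf 20.0 F [-0.4  0.1 -2. ] q6 101.8
```

>>> {"op": "arm_command", "data": {
  "moves": [
    [[0.001, -0.0005, 0.03], [0, 0, -0.003], 1],
    [[0, 0, 0.03], [0, 0, 0], 1],
    [[0, 0, 0.03], [0, 0, 0], 1],
    [[0, 0, 0.015], [0, 0, 0], 1],
    [[0, 0, 0.006], [0, 0, 0], 1],
    [[0, 0, 0.002], [0, 0, 0], 1],
    [[0, 0, 0.001], [0, 0, 0], 1],
    [[0, 0, 0.001], [0, 0, 0], 1],
    [[0, 0, 0], [0, 0, 0], 1],
    [[0, 0, 0], [0, 0, 0], 1]
  ]
}}

```text
time_s: 28.6
tool_pos: [0.584, 0.246, 0.015]
orientation: [[0.99, 0.14, 0.001], [0.14, -0.99, 0.0], [0.001, -0.0, -1.0]]
ft_force: [0.3, 0.4, -3.3]
grip_width: 0.0662
grip_force: 20.0
```

>>> {"op": "arm_command", "data": {
  "moves": [
    [[0, 0, 0.001], [0, 0, 0], 1],
    [[0, 0, 0.001], [0, 0, 0], 1],
    [[0, 0, 0], [0, 0, 0], 1],
    [[0, 0, 0], [0, 0, 0], -1],
    [[0, 0, 0], [0, 0, 0], -1],
    [[0, 0, 0], [0, 0, 0], -1],
    [[0, 0, 0], [0, 0, 0], -1],
    [[0, 0, 0], [0, 0, 0], -1],
    [[0, 0, 0], [0, 0, 0], -1],
    [[0, 0, 0], [0, 0, 0], -1],
    [[0, 0, -0.02], [0, 0, 0], -1],
    [[0, 0, -0.03], [0, 0, 0], -1],
    [[0, 0, -0.03], [0, 0, 0], -1],
    [[0, 0, -0.03], [0, 0, 0], -1],
    [[0, 0, -0.03], [0, 0, 0], -1],
    [[0, 0, -0.03], [0, 0, 0], -1],
    [[-0.03, -0.03, -0.02], [0, 0, 0], -1],
    [[-0.03, -0.03, 0], [0, 0, 0], -1],
    [[-0.03, -0.03, 0], [0, 0, 0], -1],
    [[0, 0, 0], [0, 0, 0], -1]
  ]
}}

```text
time_s: 30.6
tool_pos: [0.479, 0.3249, 0.203]
orientation: [[0.99, 0.144, 0.0], [0.144, -0.99, 0.001], [0.0, -0.001, -1.0]]
ft_force: [0.5, -0.6, -0.1]
grip_width: 0.0943
grip_force: 0.0
```

>>> {"op": "arm_command", "data": {
  "moves": [
    [[-0.03, 0, 0], [0, 0, 0], -1],
    [[-0.03, 0, 0], [0, 0, 0], -1],
    [[-0.03, 0, 0], [0, 0, 0], -1],
    [[0, 0, 0], [0, 0, 0], -1],
    [[0, 0, 0], [0, 0, 0], -1]
  ]
}}

```text
time_s: 31.1
tool_pos: [0.3933, 0.3098, 0.2029]
orientation: [[0.99, 0.141, 0.001], [0.141, -0.99, 0.001], [0.001, -0.0, -1.0]]
ft_force: [0.3, -0.2, 1.5]
grip_width: 0.0941
grip_force: 0.0
```

Run:
```python
from h import *;from st import *
st()
f=arm.grab_frame("top");g=arm.grab_frame("scene");cv2.imwrite("pics/end.png",f["image"][:,:,::-1]);cv2.imwrite("pics/ends.png",g["image"][:,:,::-1])
def b(n,F,box,lo,hi):
    P=points(F,box).reshape(-1,3);p=P[(P[:,2]>lo)&(P[:,2]<hi)]
    if len(p): q=(p[:,:2]*1000).astype(np.float32);print(n,len(p),cv2.minAreaRect(q),cv2.minEnclosingCircle(q))
b("red",f,(160,160,245,270),.044,.058);b("reds",g,(400,240,510,350),.044,.058)
b("yel",f,(295,130,370,230),.040,.055);b("slim",f,(265,235,380,350),.084,.098);b("wide",f,(265,235,380,350),.038,.05)
b("salt",f,(440,255,480,295),.044,.06);b("pepper",f,(145,275,185,305),.049,.065)
```

```text
t 31.1 tcp [393.3 309.8 202.9] yaw 8.08 tilt [0.0009 0.0005] w 94.1 gf 0.0 F [ 0.3 -0.2  1.5] q6 116.0
red 1639 ((583.7093505859375, 245.07345581054688), (97.38616943359375, 64.36727905273438), 8.537253379821777) ((583.4700317382812, 245.9776611328125), 56.965965270996094)
reds 1406 ((537.20849609375, 254.1164093017578), (86.19257354736328, 206.04135131835938), 80.41554260253906) ((538.990234375, 260.0600280761719), 104.3044204711914)
yel 960 ((670.228515625, -18.158401489257812), (73.84900665283203, 53.31341552734375), 18.174657821655273) ((669.9266357421875, -18.529172897338867), 43.41607666015625)
slim 158 ((433.7685241699219, 4.501321792602539), (37.21535110473633, 38.86213684082031), 89.61234283447266) ((434.1488037109375, 5.009943008422852), 19.911903381347656)
wide 255 ((433.4702453613281, 5.254617691040039), (65.52691650390625, 65.37008666992188), 89.60173034667969) ((433.52447509765625, 5.013518333435059), 33.77737045288086)
salt 187 ((464.01092529296875, -252.0677032470703), (26.79652976989746, 26.318359375), 88.5311050415039) ((464.14007568359375, -252.01028442382812), 14.343080520629883)
pepper 203 ((440.93682861328125, 300.4398498535156), (27.976970672607422, 27.569917678833008), 0.47870561480522156) ((441.05084228515625, 301.2333068847656), 14.625312805175781)
```

View pics/ends.png

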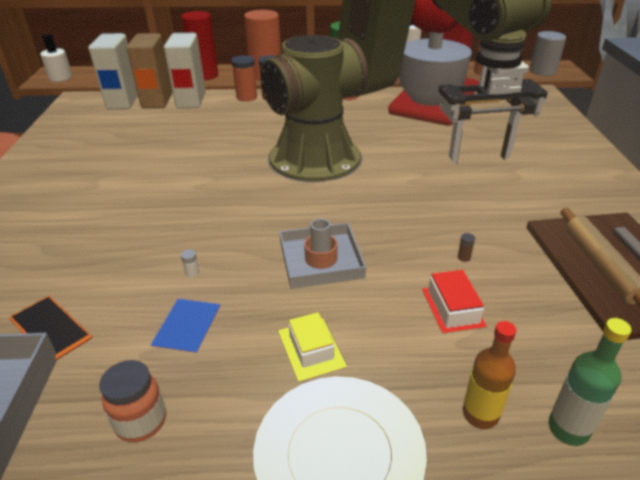

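The final view shows the red tub on its mat (457,300), the yellow tub on its mat (312,343), the nested beakers in the pan (321,245), and both shakers where they were.

```bash
python3 -c "
from cell import arm;print(arm.job_done())"
```

```text
the job is handed in; nothing more can be done
None
```

The job is handed in at about 31 s: by the final camera measurements both tubs sit within about 1 mm and 1° of their mat centres, the slim beaker stands inside the wide one in the middle of the pan, and the shakers have not moved.

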